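Unbolt the lid of the shop's display case

TASK

Unbolt the lid of the glazed display case on the counter: with one fingertip press the spring catch bar on its lid fully down and keep it down, while the other fingertip pushes the upright lug of the bolt beside it all the way back, away from the keeper on the front rail, as far as it goes. Then let go, so that the catch springs up again and locks the bolt in its open place. Grip and lift nothing, and leave the bottle, the can and the tumbler standing where they are.

Things in the scene. Friction and masses are not known exactly. Their poses are not given: they have to be found in the camera images.
- case: Dark wooden case with glazed lid, fixed on the counter: 300 mm along x, 320 along y, 100 high (flat lid top). Origin: centre of its underside. Its x axis points from the front rail (with the keeper, towards the robot) to the lid's hinges: the bolt is drawn along +x. The steel lock fitting lies on the lid's middle board; its staples and keeper are under 20 mm high.
- lug (a point): Upright steel lug of the bolt, 8 mm thick along x, 30 mm wide along y; this point is the centre of its top edge, 50 mm above the lid. Axes as the case. To be pushed on its -x face. It stands on a flat bar 12 mm wide, 210 mm long, centred on the lug, its top 15 mm above the lid, with three low teeth on the catch's side.
- catch_top (a point): Centre of the top of the spring catch, an aluminium press bar 120 mm long along x, 30 mm wide, parallel to the bolt, axes as the case. Top 30 mm above the lid when up, 22 mm when down. It sinks straight down wherever it is pressed; a fingertip may slide along it. Its middle line is 54 mm to the -y side of the lug's; with the bolt shut its centre is 5 mm beyond the lug in x.
- bolt (a joint): Travel of the bolt in m: 0 shut (starts within 0.002), 0.050 fully drawn, at its stop. About 2 N of friction; stays where left. With the catch up it has 2 to 3 mm of play only. The catch must be 5 mm down all the way, else it springs into the next gap (every 16 mm) and blocks; beyond 0.0455 it can spring up in the open place.
- catch (a joint): How far the catch is pressed in m: 0 up, 0.008 fully down against a stop. The spring pushes back with about 3 N at the start and 5.4 N fully down.
- mini_mid (a point): Bystander: amber miniature bottle, 44 mm across, 120 mm high, standing loose beside the case; centre, half-way up.
- tumbler_mid (a point): Bystander: glass tumbler, 70 mm across, 85 mm high, standing loose beside the case; centre, half-way up.
- can_mid (a point): Bystander: drink can, 66 mm across, 115 mm high, standing loose beside the case; centre, half-way up.
Mind the look-alikes: they are no part of the job. What is shaped like the part that bears tumbler_mid but green or yellow is not meant. What is shaped like the part that bears can_mid but green or turquoise is not meant.

How it is judged:
By the outcome, as a careful person would: the job done as asked, in the order asked, and still so for the second after the job is handed in, with the robot touching nothing.
It also fails if it takes over 32 s, if anything falls off the work surface, if the arm or the gripper's body presses on something with over 40 N, if the wrist force passes 120 N, or if a joint passes its speed limit or range.

ROBOT

A 7-joint arm with a two-finger parallel gripper is mounted at the origin on the work surface. World frame = base frame: x ahead of the robot, y to its left, z up, the work surface at z = 0. Lengths are in m, angles in rad, forces in N, time in s.
With the tool pointing down it reaches from about 0.4 to 0.875 m from the base axis. Payload 19.3 kg.
Tool frame: the origin (TCP) lies at the very end of the fingers, on their centre line; the grasp point (between the pads) lies 19 mm behind it; z points along the fingers, y is the line along which they close (so a half turn about z gives the same grasp; the last joint's range is limited). The gripper opens to 85 mm and grips with 20 to 120 N. Pads are 22 mm wide; open, the fingers measure 114 mm over their backs; the gripper's body (76 mm by 85 mm) begins 54 mm behind the grasp point. The pads swing forward as they close: fully open they stand 13 mm farther back than shut.
Start: joints at [-1.244, 0.521, -0.036, 1.599, 0.021, 1.021, -0.113], TCP at [0.242, 0.576, 0.231] pointing down, gripper open.
Joint ranges: [-2.91, 2.91], [-0.3, 2.13], [-1.5, 1.42], [0.17, 2.43], [-1.26, 4.41], [0.16, 1.93], [-2.52, 2.52]. Speed limits (rad/s): [1.89, 1.89, 2.39, 2.39, 3.01, 3.01, 3.01].

INTERFACE

Orientations are given as a unit quaternion [w, x, y, z].
In Python, from rig import * gives the robot as it stands. The module is installed in compiled form; this text tells all that it offers.
- The arm moves only by the tool carry_out, never from a script. Its argument "motion" is a list of rows, each an object of numbers: "tx", "ty", "tz": the shift along the world's x, y, z in cm; "rx", "ry", "rz": the turn, a rotation vector about the world's x, y, z in rad. In form: [{"tx": .., "ty": .., "tz": .., "rx": .., "ry": .., "rz": ..}, ...]. A call has exactly 5 rows; each row is the pose to reach, as a shift and turn from the pose commanded when the call began; what a row does not reach only later rows make up. A row lasts 1/8 s, in which the tool goes at most 62.5 mm and 10.7 degrees, less where a joint would pass 70% of its speed; a pose out of reach is approached as far as the arm can. A call with a gripper value outside its range is refused whole. "jaw" is the closure, from -1 (fully open) to 1 (shut), set as the call begins (left out, the last holds). The fingers move at their own pace and stop on an object; "force" is the grip in N (left out, the last holds). Time passes only in rows, so rows that repeat a pose let the fingers close, or fill a call up. It gives the time, the measured TCP pose, the force, the opening and the grip force at its end, in the units of the state.
- read_state(): the state, without advancing time (a new reading comes with each control period).
- get_image(name): name is "side" or "top"; returns (picture, depth): 480x640x3 uint8, blue, green, red; 480x640 float32, m along the optical axis (not along the pixel's ray), 0 where there is no reading.
- camera_model(name): a dict with "fx", "fy", "cx", "cy" (pixels), "distortion" ([k1, k2, p1, p2, k3] as OpenCV has them; the pictures are not rectified), "extrinsics" (4x4, takes a point from camera to world coordinates). Camera axes: x right, y down, z forward; pixel columns grow to the right and rows downward; lengths in m; the calibration is good to about 2 mm. A picture is of the moment at which its call begins. camera_model takes no time and is no camera call.
- finish_job(): hands the job in; it is judged then, once.
Trained networks look in the newest picture that a camera, given by its name, has taken for a name from the list of things; names that differ only in an ending like _2 or _b are one class to them, and where a whole thing is asked for, a point or a joint stands for the part that bears it (a point fixed in the world has none). Each returns a list of dicts, best first, with "conf" (0 to 1); they miss things now and then, are a little off and sometimes report something else, mostly with a low value. They report only what shows in the picture. A call takes as long as a camera call. They do not tell look-alikes from the thing itself.
- search_frame(camera, name): "point" ([column, row] in pixels, amid what is visible of it).
The state is a dict: "time": time; "q": joint angles; "joint_velocities": joint speeds; "joint_torque": joint torques, N m; "eef_pos": TCP position; "eef_rot": TCP orientation; "ft_force": force on the tool from outside, world axes, zero at the start; "torque": the same for the moment, N m; "grip_width": finger opening in m; "finger_force": force on a finger pad.
Only numpy, scipy, OpenCV 4.12 (cv2) and the standard library are available. Lean on these libraries where they do the work, as an engineer would, in place of code of your own. Each camera call takes 0.05 s, during which the arm holds its last target. There are 200 camera calls.

## Working session

There is one attempt and no reset: what is moved stays moved. The work goes in short steps, Python scripts to look and compute and a tool call to move; the robot and the scene stay as the last step left them, time stands still between calls to the robot, and variables do not carry over. Pictures are saved under pics/ and viewed, at most 10 in all, crops included, and the job is handed in when it is done.

Besides the shell and the picture viewer there is one more tool, called after ">>>" as name(argument=value, ...), one argument or row to a line, values as JSON. carry_out: Moves the arm, as the interface text tells. Its arguments: {"type":"object","properties":{"motion":{"type":"array"},"jaw":{"type":"number"},"force":{"type":"number"}},"required":["motion"]}

```bash
mkdir -p pics
cat > h.py <<'E'
from rig import *
import numpy as np, cv2
def look(c):
    im,d=get_image(c); m=camera_model(c); return im,d,m
def pt(m,d,u,v,r=2):
    u=int(round(u));v=int(round(v))
    p=d[max(v-r,0):v+r+1,max(u-r,0):u+r+1]; p=p[p>0]
    z=float(np.median(p)); return ray(m,u,v,z)
def ray(m,u,v,z):
    K=np.array([[m['fx'],0,m['cx']],[0,m['fy'],m['cy']],[0,0,1.]])
    n=cv2.undistortPoints(np.array([[[u,v]]],float),K,np.array(m['distortion'],float))[0,0]
    return (np.array(m['extrinsics'])@np.array([n[0]*z,n[1]*z,z,1]))[:3]
E
python3 - <<'E'
from h import *
s=read_state(); print(s['time'],s['eef_pos'],s['eef_rot'],s['grip_width'])
for c in('top','side'):
    im,d,m=look(c); cv2.imwrite(f'pics/{c}0.png',im)
    print(c,np.array(m['extrinsics']).round(3).tolist())
    for n in('case','lug','catch_top','mini_mid','tumbler_mid','can_mid'):
        for r in search_frame(c,n)[:4]:
            print(n,np.round(r['point'],1),round(r['conf'],2),pt(m,d,*r['point']).round(4))
E
```

```text
0.0 [0.24145378 0.57611253 0.23072057] [-6.02093271e-05  1.97076574e-01  9.80387937e-01 -5.60036217e-04] 0.08559185391586738
top [[0.019, -0.987, 0.16, 0.468], [-1.0, -0.018, 0.006, -0.037], [-0.003, -0.16, -0.987, 1.036], [0.0, 0.0, 0.0, 1.0]]
case [329.8 277.2] 0.83 [ 0.5434 -0.0464  0.1096]
lug [324.  293.8] 0.63 [ 0.5093 -0.0357  0.15  ]
catch_top [347.1 280.2] 0.67 [ 0.5368 -0.0777  0.1301]
mini_mid [233.9 335.7] 0.88 [0.4291 0.1345 0.087 ]
tumbler_mid [468.5 194.9] 0.95 [ 0.7353 -0.3439  0.0045]
tumbler_mid [368.8 145.9] 0.78 [ 0.8414 -0.1284  0.0068]
tumbler_mid [410.9 197.9] 0.64 [ 0.7259 -0.2197  0.0057]
can_mid [510.6 256.1] 0.9 [ 0.5891 -0.3899  0.1147]
can_mid [478.3 325.7] 0.89 [ 0.4568 -0.323   0.1143]
can_mid [450.7 261.1] 0.64 [ 0.5774 -0.2749  0.1155]
side [[0.999, -0.032, 0.009, 0.593], [-0.026, -0.585, 0.811, -1.022], [-0.021, -0.811, -0.585, 0.797], [0.0, 0.0, 0.0, 1.0]]
case [283.8 260.6] 0.62 [ 0.5398 -0.1186  0.1002]
case [306.7 326.6] 0.18 [ 0.5852 -0.3221  0.1058]
lug [271.5 233.8] 0.64 [ 0.5133 -0.0477  0.1213]
catch_top [278.8 240.2] 0.68 [ 0.5301 -0.0845  0.1308]
catch_top [273.4 232.9] 0.59 [ 0.5154 -0.0449  0.122 ]
mini_mid [246.  203.6] 0.79 [0.4398 0.1334 0.0894]
tumbler_mid [368.5 303.9] 0.89 [ 0.7049 -0.2393  0.0809]
tumbler_mid [382.5 349.8] 0.84 [ 0.7161 -0.3619  0.0831]
tumbler_mid [413.1 274.9] 0.78 [ 0.8094 -0.148   0.075 ]
can_mid [310.  383.1] 0.89 [ 0.5879 -0.4421  0.0984]
can_mid [301.2 328.2] 0.7 [ 0.5743 -0.3222  0.1039]
```

View pics/top0.png

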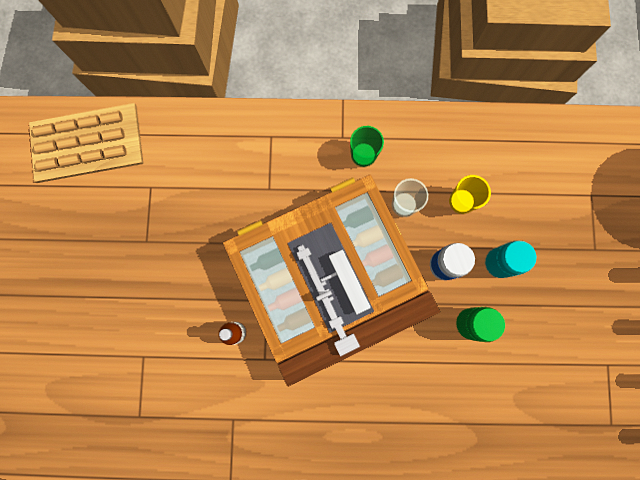

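Run:
```python
import cv2
im=cv2.imread('pics/top0.png')[220:370,220:420]
cv2.imwrite('pics/crop0.png',cv2.resize(im,(800,600),interpolation=cv2.INTER_CUBIC))
```

```text
(no output)
```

View pics/crop0.png

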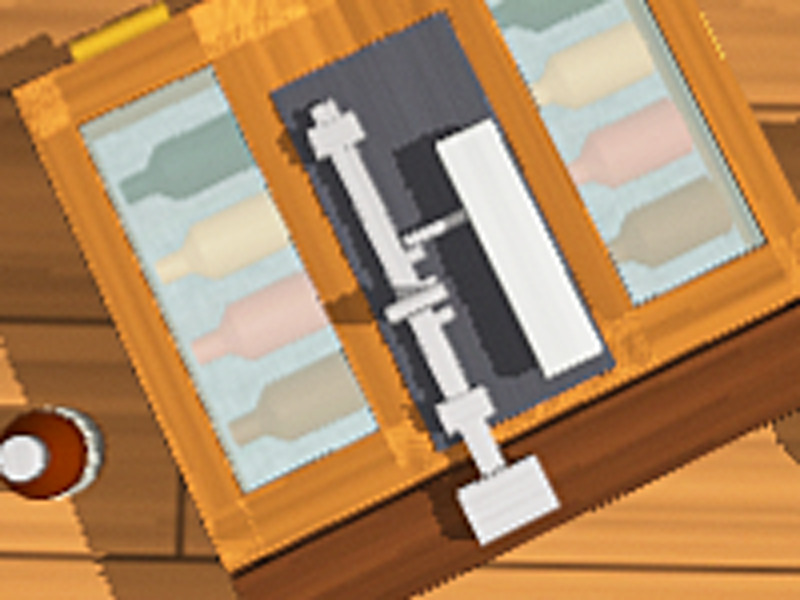

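The picture shows one case, its keeper at pixel (346,344). The bolt's lug is at about (325,294), with the white catch bar to its right at (350,281). The crop confirms that the bar right of the lug is the catch and that the pawl at crop (435,230) belongs to it. Candidates that could be mistaken for the lug are the staples at (304,253) and (337,322) and the keeper at (346,344). None of these are tall, so I pick by height. The bystanders are the clear tumbler (410,197), the white/blue can (455,260) and the bottle (232,334). The green, yellow and turquoise ones are look-alikes.

Run:
```python
from h import *
im,d,m=look('top')
P=np.array([[*ray(m,u,v,float(d[v,u])),u,v] for v in range(225,365) for u in range(270,385) if d[v,u]>0])
def seg(lo,hi,near,r):
    return P[(P[:,2]>lo)&(P[:,2]<hi)&(np.hypot(P[:,0]-near[0],P[:,1]-near[1])<r)]
lid=P[(P[:,2]>.09)&(P[:,2]<.112)]; print('lid z',np.percentile(lid[:,2],[5,25,50,75,95]).round(4))
c=seg(.126,.134,(.537,-.078),.08)
(cx,cy),(w,h),a=cv2.minAreaRect((c[:,:2]*1000).astype(np.float32)); print('catch',cx,cy,w,h,a,c[:,2].mean(),len(c))
l=seg(.142,.158,(.509,-.036),.03)
(lx,ly),(w2,h2),a2=cv2.minAreaRect((l[:,:2]*1000).astype(np.float32)); print('lug',lx,ly,w2,h2,a2,l[:,2].mean(),len(l))
b=P[(P[:,2]>.112)&(P[:,2]<.1185)]
ang=np.radians(a if w>h else a-90); 
if np.cos(ang)<0: ang+=np.pi
R=np.array([[np.cos(ang),np.sin(ang)],[-np.sin(ang),np.cos(ang)]])
print('yaw deg',np.degrees(ang),'catch-lug in case frame',R@[cx-lx,cy-ly])
q=(P[:,:2]*1000-[lx,ly])@R.T
for lo,hi,n in((-35,-10,'pawl'),):
    s=P[(q[:,1]>-36)&(q[:,1]<-8)&(q[:,0]>5)&(q[:,0]<40)&(P[:,2]>.106)]
    print(n,np.c_[(s[:,:2]*1000-[lx,ly])@R.T,s[:,2]*1000].round(0)[:30].tolist())
g=im[c[:,4].astype(int),c[:,3].astype(int)]; print(g.mean(0))
```

```text
lid z [0.0935 0.0963 0.0996 0.1018 0.1045]
catch 535.3475952148438 -81.33340454101562 119.84498596191406 30.18973159790039 26.44462776184082 0.1300354619424607 1040
lug 507.9450378417969 -34.6226921081543 8.048820495605469 29.011085510253906 26.84896469116211 0.14935244153692398 76
yaw deg 26.44462776184082 catch-lug in case frame [  3.73348681 -54.02639987]
pawl [[39.0, -28.0, 107.0], [36.0, -33.0, 106.0], [31.0, -33.0, 115.0], [31.0, -35.0, 112.0], [31.0, -29.0, 113.0], [31.0, -30.0, 114.0], [30.0, -32.0, 116.0], [29.0, -34.0, 112.0], [28.0, -35.0, 114.0], [38.0, -11.0, 106.0], [31.0, -24.0, 115.0], [31.0, -26.0, 112.0], [29.0, -28.0, 116.0], [29.0, -29.0, 114.0], [28.0, -31.0, 114.0], [27.0, -33.0, 112.0], [26.0, -35.0, 113.0], [37.0, -10.0, 107.0], [31.0, -20.0, 113.0], [30.0, -22.0, 116.0], [30.0, -24.0, 113.0], [29.0, -25.0, 117.0], [28.0, -27.0, 116.0], [27.0, -29.0, 114.0], [26.0, -30.0, 113.0], [31.0, -16.0, 115.0], [30.0, -18.0, 113.0], [29.0, -19.0, 117.0], [28.0, -21.0, 117.0], [28.0, -23.0, 115.0]]
[228.6        231.13653846 230.96634615]
```

>>> carry_out(
  motion=[
    {"tx": 2,"ty": -6,"tz": 1,"rz": 0.17},
    {"tx": 6,"ty": -12,"tz": 2,"rz": 0.34},
    {"tx": 10,"ty": -18,"tz": 2,"rz": 0.51},
    {"tx": 14,"ty": -24,"tz": 2,"rz": 0.68},
    {"tx": 17,"ty": -30,"tz": 2,"rz": 0.82},
  ],
  jaw=-0.05,
)

```text
validation failed for argument at $.mo...
```

>>> carry_out(
  motion=[
    {"tx": 2.0,"ty": -5.0,"tz": 0.0,"rx": 0.0,"ry": 0.0,"rz": 0.17},
    {"tx": 5.0,"ty": -10.0,"tz": 0.0,"rx": 0.0,"ry": 0.0,"rz": 0.34},
    {"tx": 8.0,"ty": -15.0,"tz": 0.0,"rx": 0.0,"ry": 0.0,"rz": 0.51},
    {"tx": 11.0,"ty": -20.0,"tz": 0.0,"rx": 0.0,"ry": 0.0,"rz": 0.68},
    {"tx": 14.0,"ty": -25.0,"tz": 0.0,"rx": 0.0,"ry": 0.0,"rz": 0.859},
  ],
  jaw=-0.05,
  force=40,
)

```text
time: 1.38
eef_pos: [0.3806, 0.328, 0.2315]
eef_rot: [0.0, -0.226, 0.974, 0.0]
ft_force: [1.1, -0.2, 0.3]
grip_width: 0.0446
finger_force: 0.0
```

>>> carry_out(
  motion=[
    {"tx": 1.5,"ty": -5.5,"tz": 0.0,"rx": 0.0,"ry": 0.0,"rz": 0.0},
    {"tx": 3.0,"ty": -11.0,"tz": 0.0,"rx": 0.0,"ry": 0.0,"rz": 0.0},
    {"tx": 4.5,"ty": -16.5,"tz": 0.0,"rx": 0.0,"ry": 0.0,"rz": 0.0},
    {"tx": 6.0,"ty": -22.0,"tz": 0.0,"rx": 0.0,"ry": 0.0,"rz": 0.0},
    {"tx": 7.5,"ty": -27.5,"tz": 0.0,"rx": 0.0,"ry": 0.0,"rz": 0.0},
  ],
)

```text
time: 2.0
eef_pos: [0.4551, 0.0531, 0.2316]
eef_rot: [0.0, -0.223, 0.975, 0.0]
ft_force: [0.9, 0.3, -0.4]
grip_width: 0.045
finger_force: 0.0
```

>>> carry_out(
  motion=[
    {"tx": 1.5,"ty": -4.5,"tz": 0.0,"rx": 0.0,"ry": 0.0,"rz": 0.0},
    {"tx": 3.0,"ty": -9.0,"tz": -1.0,"rx": 0.0,"ry": 0.0,"rz": 0.0},
    {"tx": 4.15,"ty": -12.0,"tz": -2.0,"rx": 0.0,"ry": 0.0,"rz": 0.0},
    {"tx": 4.15,"ty": -12.0,"tz": -3.0,"rx": 0.0,"ry": 0.0,"rz": 0.0},
    {"tx": 4.15,"ty": -12.0,"tz": -3.0,"rx": 0.0,"ry": 0.0,"rz": 0.0},
  ],
)

```text
time: 2.62
eef_pos: [0.4957, -0.0645, 0.2007]
eef_rot: [-0.001, -0.223, 0.975, 0.0]
ft_force: [-0.2, 0.7, -0.2]
grip_width: 0.0447
finger_force: 0.0
```

Run:
```python
from h import *
s=read_state(); print(s['time'],s['eef_pos'],s['eef_rot'],s['grip_width'],s['ft_force'])
im,d,m=look('side')
cv2.imwrite('pics/side1.png',cv2.resize(im[120:300,180:420],(800,600),interpolation=cv2.INTER_CUBIC))
P=np.array([ray(m,u,v,float(d[v,u])) for v in range(100,320) for u in range(180,420) if d[v,u]>0])
t=np.array(s['eef_pos']); a=np.radians(26.45)
R=np.array([[np.cos(a),np.sin(a)],[-np.sin(a),np.cos(a)]])
q=(P[:,:2]-t[:2])@R.T
ok=(abs(q[:,0])<.03)&(abs(q[:,1])<.06)&(P[:,2]>.165)&(P[:,2]<t[2]+.04)
Q=np.c_[q[ok],P[ok,2]]*1000
for nm,k in(('catch finger',Q[:,1]<0),('lug finger',Q[:,1]>0)):
    F=Q[k]; 
    if len(F)<5: print(nm,len(F)); continue
    T=F[F[:,2]<F[:,2].min()+12]
    print(nm,len(F),'zmin',F[:,2].min(),'tip x',T[:,0].min(),T[:,0].max(),'y',T[:,1].min(),T[:,1].max())
```

```text
2.625 [ 0.49573435 -0.06446251  0.20071728] [-6.11636528e-04 -2.23328588e-01  9.74742974e-01  3.20230747e-04] 0.04469996212889473 [-0.22328326  0.67137651 -0.19714079]
catch finger 152 zmin 202.84761652335527 tip x -11.273360178598617 11.309876894781182 y -37.564546775917236 -22.422376762434226
lug finger 121 zmin 201.73634619857083 tip x -10.813113063783634 6.684384994339894 y 19.426605239763358 29.89225040690828
```

View pics/side1.png

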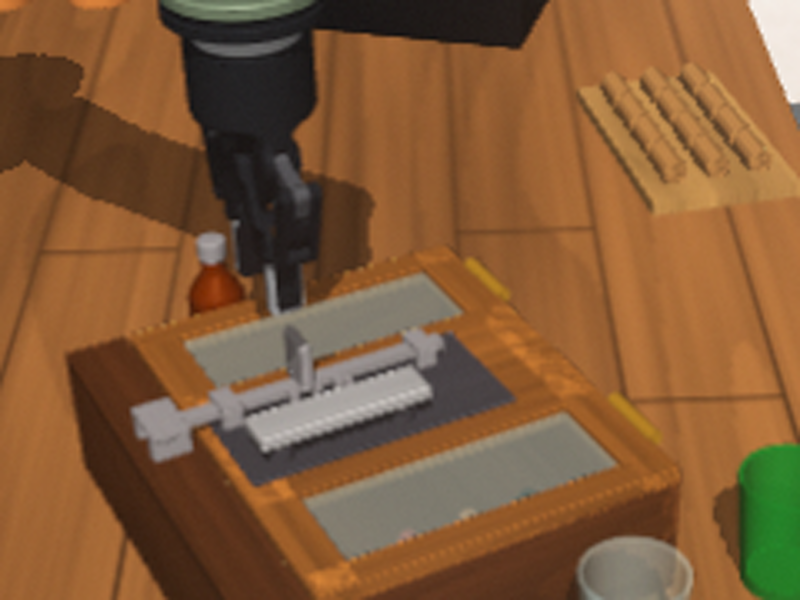

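The side crop shows the gripper hovering above the bolt: the fingertips are at about (285,300), just in front of the lug at (298,355), with the catch bar at (340,410). The measured tips are at ±30 mm and about 2 mm above the TCP. I'll descend now.

>>> carry_out(
  motion=[
    {"tx": 0.0,"ty": 0.0,"tz": -2.0,"rx": 0.0,"ry": 0.0,"rz": 0.0},
    {"tx": 0.0,"ty": 0.0,"tz": -4.0,"rx": 0.0,"ry": 0.0,"rz": 0.0},
    {"tx": 0.0,"ty": 0.0,"tz": -5.5,"rx": 0.0,"ry": 0.0,"rz": 0.0},
    {"tx": 0.0,"ty": 0.0,"tz": -6.2,"rx": 0.0,"ry": 0.0,"rz": 0.0},
    {"tx": 0.0,"ty": 0.0,"tz": -6.2,"rx": 0.0,"ry": 0.0,"rz": 0.0},
  ],
)

```text
time: 3.3
eef_pos: [0.4962, -0.0649, 0.1393]
eef_rot: [-0.0, -0.223, 0.975, 0.0]
ft_force: [0.0, 0.5, 0.3]
grip_width: 0.0452
finger_force: 0.0
```

>>> carry_out(
  motion=[
    {"tx": 0.0,"ty": 0.0,"tz": -0.3,"rx": 0.0,"ry": 0.0,"rz": 0.0},
    {"tx": 0.0,"ty": 0.0,"tz": -0.6,"rx": 0.0,"ry": 0.0,"rz": 0.0},
    {"tx": 0.0,"ty": 0.0,"tz": -0.9,"rx": 0.0,"ry": 0.0,"rz": 0.0},
    {"tx": 0.0,"ty": 0.0,"tz": -1.2,"rx": 0.0,"ry": 0.0,"rz": 0.0},
    {"tx": 0.0,"ty": 0.0,"tz": -1.2,"rx": 0.0,"ry": 0.0,"rz": 0.0},
  ],
)

```text
time: 3.92
eef_pos: [0.4963, -0.0652, 0.1272]
eef_rot: [-0.0, -0.223, 0.975, 0.0]
ft_force: [-0.5, -0.9, 1.7]
grip_width: 0.0449
finger_force: 1.2
```

>>> carry_out(
  motion=[
    {"tx": 0.1,"ty": -0.3,"tz": 0.0,"rx": 0.0,"ry": 0.0,"rz": 0.0},
    {"tx": 0.1,"ty": -0.3,"tz": -0.2,"rx": 0.0,"ry": 0.0,"rz": 0.0},
    {"tx": 0.1,"ty": -0.3,"tz": -0.4,"rx": 0.0,"ry": 0.0,"rz": 0.0},
    {"tx": 0.1,"ty": -0.3,"tz": -0.5,"rx": 0.0,"ry": 0.0,"rz": 0.0},
    {"tx": 0.1,"ty": -0.3,"tz": -0.5,"rx": 0.0,"ry": 0.0,"rz": 0.0},
  ],
)

```text
time: 4.55
eef_pos: [0.4974, -0.0683, 0.1223]
eef_rot: [0.0, -0.223, 0.975, -0.0]
ft_force: [1.4, -2.5, 4.1]
grip_width: 0.045
finger_force: 1.9
```

>>> carry_out(
  motion=[
    {"tx": 0.0,"ty": 0.0,"tz": -0.1,"rx": 0.0,"ry": 0.0,"rz": 0.0},
    {"tx": 0.0,"ty": 0.0,"tz": -0.2,"rx": 0.0,"ry": 0.0,"rz": 0.0},
    {"tx": 0.0,"ty": 0.0,"tz": -0.2,"rx": 0.0,"ry": 0.0,"rz": 0.0},
    {"tx": 0.0,"ty": 0.0,"tz": -0.2,"rx": 0.0,"ry": 0.0,"rz": 0.0},
    {"tx": 0.0,"ty": 0.0,"tz": -0.2,"rx": 0.0,"ry": 0.0,"rz": 0.0},
  ],
)

```text
time: 5.18
eef_pos: [0.4973, -0.0681, 0.1203]
eef_rot: [0.0, -0.223, 0.975, -0.0]
ft_force: [2.4, -3.4, 3.9]
grip_width: 0.0451
finger_force: 2.2
```

>>> carry_out(
  motion=[
    {"tx": 0.0,"ty": 0.0,"tz": -0.1,"rx": 0.0,"ry": 0.0,"rz": 0.0},
    {"tx": 0.0,"ty": 0.0,"tz": -0.15,"rx": 0.0,"ry": 0.0,"rz": 0.0},
    {"tx": 0.0,"ty": 0.0,"tz": -0.15,"rx": 0.0,"ry": 0.0,"rz": 0.0},
    {"tx": 0.0,"ty": 0.0,"tz": -0.15,"rx": 0.0,"ry": 0.0,"rz": 0.0},
    {"tx": 0.0,"ty": 0.0,"tz": -0.15,"rx": 0.0,"ry": 0.0,"rz": 0.0},
  ],
)

```text
time: 5.8
eef_pos: [0.4974, -0.0683, 0.1195]
eef_rot: [0.0, -0.223, 0.975, -0.0]
ft_force: [-3.4, -3.0, 21.3]
grip_width: 0.0452
finger_force: 10.7
```

Run:
```python
from h import *
s=read_state(); print(s['eef_pos'],s['ft_force'],s['torque'])
im,d,m=look('side'); cv2.imwrite('pics/side2.png',cv2.resize(im[190:280,210:330],(800,600),interpolation=cv2.INTER_CUBIC))
P=np.array([ray(m,u,v,float(d[v,u])) for v in range(180,300) for u in range(200,360) if d[v,u]>0])
a=np.radians(26.45); R=np.array([[np.cos(a),np.sin(a)],[-np.sin(a),np.cos(a)]])
q=(P[:,:2]-[.5079,-.0346])@R.T*1000
k=(abs(q[:,1]+56)<10)&(q[:,0]>5)&(q[:,0]<60); print('catch top z',np.percentile(P[k,2],[10,50,90]),k.sum())
```

```text
[ 0.497364   -0.06827684  0.11945745] [-3.4136112  -2.95658858 21.34736032] [-1.02101753  0.42588517 -0.1089931 ]
catch top z [0.10277276 0.12146782 0.1234994 ] 188
```

View pics/side2.png

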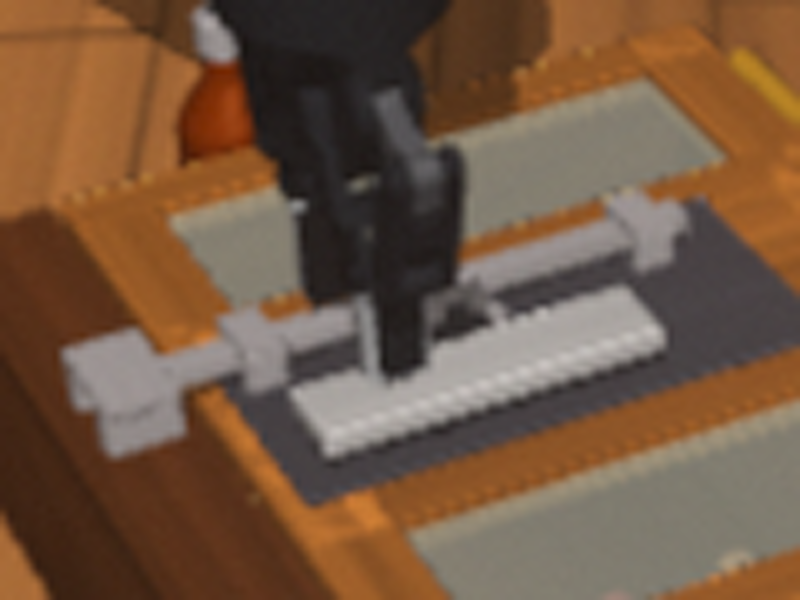

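The catch is down: its top reads 0.1215 and the press force is 21 N at the stop. The crop shows the finger at about (400,370) on the lowered bar. Next I'll push along the case's +x, direction (0.895, 0.445).

>>> carry_out(
  motion=[
    {"tx": 0.45,"ty": 0.22,"tz": 0.0,"rx": 0.0,"ry": 0.0,"rz": 0.0},
    {"tx": 0.9,"ty": 0.45,"tz": 0.0,"rx": 0.0,"ry": 0.0,"rz": 0.0},
    {"tx": 1.34,"ty": 0.67,"tz": 0.0,"rx": 0.0,"ry": 0.0,"rz": 0.0},
    {"tx": 1.79,"ty": 0.89,"tz": 0.0,"rx": 0.0,"ry": 0.0,"rz": 0.0},
    {"tx": 1.79,"ty": 0.89,"tz": 0.0,"rx": 0.0,"ry": 0.0,"rz": 0.0},
  ],
)

```text
time: 6.48
eef_pos: [0.5137, -0.0603, 0.1194]
eef_rot: [-0.001, -0.222, 0.975, -0.0]
ft_force: [-14.5, -6.4, 31.6]
grip_width: 0.0448
finger_force: 16.2
```

>>> carry_out(
  motion=[
    {"tx": 0.36,"ty": 0.18,"tz": 0.04,"rx": 0.0,"ry": 0.0,"rz": 0.0},
    {"tx": 0.72,"ty": 0.36,"tz": 0.04,"rx": 0.0,"ry": 0.0,"rz": 0.0},
    {"tx": 1.07,"ty": 0.53,"tz": 0.04,"rx": 0.0,"ry": 0.0,"rz": 0.0},
    {"tx": 1.43,"ty": 0.71,"tz": 0.04,"rx": 0.0,"ry": 0.0,"rz": 0.0},
    {"tx": 1.43,"ty": 0.71,"tz": 0.04,"rx": 0.0,"ry": 0.0,"rz": 0.0},
  ],
)

```text
time: 7.1
eef_pos: [0.5279, -0.0532, 0.1195]
eef_rot: [-0.002, -0.223, 0.975, -0.0]
ft_force: [-11.9, -6.8, 25.1]
grip_width: 0.0443
finger_force: 12.5
```

>>> carry_out(
  motion=[
    {"tx": 0.36,"ty": 0.18,"tz": 0.02,"rx": 0.0,"ry": 0.0,"rz": 0.0},
    {"tx": 0.72,"ty": 0.36,"tz": 0.02,"rx": 0.0,"ry": 0.0,"rz": 0.0},
    {"tx": 1.07,"ty": 0.53,"tz": 0.02,"rx": 0.0,"ry": 0.0,"rz": 0.0},
    {"tx": 1.43,"ty": 0.71,"tz": 0.02,"rx": 0.0,"ry": 0.0,"rz": 0.0},
    {"tx": 1.43,"ty": 0.71,"tz": 0.02,"rx": 0.0,"ry": 0.0,"rz": 0.0},
  ],
)

```text
time: 7.72
eef_pos: [0.5425, -0.0458, 0.1195]
eef_rot: [-0.001, -0.223, 0.975, -0.0]
ft_force: [-8.4, -6.0, 18.4]
grip_width: 0.0448
finger_force: 9.0
```

>>> carry_out(
  motion=[
    {"tx": 0.18,"ty": 0.09,"tz": 0.0,"rx": 0.0,"ry": 0.0,"rz": 0.0},
    {"tx": 0.36,"ty": 0.18,"tz": 0.0,"rx": 0.0,"ry": 0.0,"rz": 0.0},
    {"tx": 0.54,"ty": 0.27,"tz": 0.0,"rx": 0.0,"ry": 0.0,"rz": 0.0},
    {"tx": 0.54,"ty": 0.27,"tz": 0.0,"rx": 0.0,"ry": 0.0,"rz": 0.0},
    {"tx": 0.54,"ty": 0.27,"tz": 0.0,"rx": 0.0,"ry": 0.0,"rz": 0.0},
  ],
)

```text
time: 8.35
eef_pos: [0.5477, -0.0431, 0.1195]
eef_rot: [-0.001, -0.223, 0.975, -0.0]
ft_force: [-8.5, -5.6, 16.5]
grip_width: 0.0448
finger_force: 8.8
```

>>> carry_out(
  motion=[
    {"tx": 0.07,"ty": 0.03,"tz": 0.0,"rx": 0.0,"ry": 0.0,"rz": 0.0},
    {"tx": 0.13,"ty": 0.07,"tz": 0.0,"rx": 0.0,"ry": 0.0,"rz": 0.0},
    {"tx": 0.18,"ty": 0.09,"tz": 0.0,"rx": 0.0,"ry": 0.0,"rz": 0.0},
    {"tx": 0.18,"ty": 0.09,"tz": 0.0,"rx": 0.0,"ry": 0.0,"rz": 0.0},
    {"tx": 0.18,"ty": 0.09,"tz": 0.0,"rx": 0.0,"ry": 0.0,"rz": 0.0},
  ],
)

```text
time: 8.98
eef_pos: [0.5482, -0.0429, 0.1194]
eef_rot: [-0.003, -0.223, 0.975, -0.0]
ft_force: [-18.9, -8.4, 25.2]
grip_width: 0.0452
finger_force: 15.1
```

>>> carry_out(
  motion=[
    {"tx": 0.04,"ty": 0.02,"tz": 0.0,"rx": 0.0,"ry": 0.0,"rz": 0.0},
    {"tx": 0.09,"ty": 0.04,"tz": 0.0,"rx": 0.0,"ry": 0.0,"rz": 0.0},
    {"tx": 0.09,"ty": 0.04,"tz": 0.0,"rx": 0.0,"ry": 0.0,"rz": 0.0},
    {"tx": 0.09,"ty": 0.04,"tz": 0.0,"rx": 0.0,"ry": 0.0,"rz": 0.0},
    {"tx": 0.09,"ty": 0.04,"tz": 0.0,"rx": 0.0,"ry": 0.0,"rz": 0.0},
  ],
)

```text
time: 9.6
eef_pos: [0.5482, -0.0429, 0.1193]
eef_rot: [-0.004, -0.222, 0.975, -0.0]
ft_force: [-23.9, -10.7, 29.5]
grip_width: 0.0454
finger_force: 18.3
```

The tool has stopped advancing and the force is rising, so it looks like the bolt's stop. I'll check the lug's position.

Run:
```python
from h import *
a=np.radians(26.45); R=np.array([[np.cos(a),np.sin(a)],[-np.sin(a),np.cos(a)]])
for c,(u0,u1,v0,v1) in (('top',(270,385,215,360)),('side',(210,350,180,290))):
    im,d,m=look(c)
    cv2.imwrite(f'pics/{c}3.png',cv2.resize(im[v0:v1,u0:u1],None,fx=5,fy=4,interpolation=cv2.INTER_CUBIC))
    P=np.array([[*ray(m,u,v,float(d[v,u])),*im[v,u]] for v in range(v0,v1) for u in range(u0,u1) if d[v,u]>0])
    q=(P[:,:2]-[.5079,-.0346])@R.T*1000
    k=(abs(q[:,1])<16)&(P[:,2]>.125)&(P[:,2]<.153)&(q[:,0]>20)&(q[:,0]<70)
    b=P[:,3:].mean(1); k2=k&(b>90); print(c,'lug',k2.sum(),np.percentile(q[k2,0],[5,50,95]).round(1) if k2.any() else '')
    # far end of the bolt bar
    e=(abs(q[:,1])<5)&(P[:,2]>.108)&(P[:,2]<.121)&(q[:,0]>60); print('bar end',q[e,0].max() if e.any() else '')
    f=(abs(q[:,1])<5)&(P[:,2]>.108)&(P[:,2]<.121)&(q[:,0]<-10); print('bar front',np.sort(q[f,0])[:12].round(0) if f.any() else '')
```

```text
top lug 0 
bar end 
bar front 
side lug 2 [22.4 22.5 22.6]
bar end 152.9580236303444
bar front [-112. -111. -109. -108. -107. -106. -105. -104. -104. -102. -101. -100.]
```

View pics/side3.png

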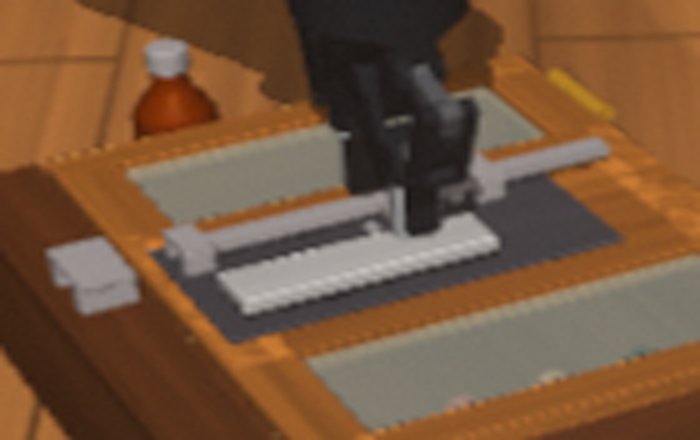

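The crop shows the bolt clear of the keeper (95,275) and sticking out beyond the far staple (605,148). Its end is at 153 mm, which matches a full draw. I'll release by lifting straight up.

>>> carry_out(
  motion=[
    {"tx": 0.0,"ty": 0.0,"tz": 0.5,"rx": 0.0,"ry": 0.0,"rz": 0.0},
    {"tx": 0.0,"ty": 0.0,"tz": 1.5,"rx": 0.0,"ry": 0.0,"rz": 0.0},
    {"tx": -0.2,"ty": -0.1,"tz": 3.0,"rx": 0.0,"ry": 0.0,"rz": 0.0},
    {"tx": -0.2,"ty": -0.1,"tz": 5.5,"rx": 0.0,"ry": 0.0,"rz": 0.0},
    {"tx": -0.2,"ty": -0.1,"tz": 9.0,"rx": 0.0,"ry": 0.0,"rz": 0.0},
  ],
)

```text
time: 10.32
eef_pos: [0.549, -0.0416, 0.2095]
eef_rot: [-0.001, -0.223, 0.975, 0.0]
ft_force: [0.8, -0.7, 0.1]
grip_width: 0.0449
finger_force: 0.0
```

>>> carry_out(
  motion=[
    {"tx": -2.0,"ty": 4.0,"tz": 1.0,"rx": 0.0,"ry": 0.0,"rz": 0.0},
    {"tx": -4.0,"ty": 9.0,"tz": 2.0,"rx": 0.0,"ry": 0.0,"rz": 0.0},
    {"tx": -6.0,"ty": 14.0,"tz": 2.0,"rx": 0.0,"ry": 0.0,"rz": 0.0},
    {"tx": -8.0,"ty": 19.0,"tz": 2.0,"rx": 0.0,"ry": 0.0,"rz": 0.0},
    {"tx": -10.0,"ty": 24.0,"tz": 2.0,"rx": 0.0,"ry": 0.0,"rz": 0.0},
  ],
)

```text
time: 10.95
eef_pos: [0.4485, 0.1997, 0.2295]
eef_rot: [-0.0, -0.223, 0.975, 0.0]
ft_force: [0.5, -0.1, 0.5]
grip_width: 0.0448
finger_force: 0.0
```

Run:
```python
from h import *
a=np.radians(26.45); R=np.array([[np.cos(a),np.sin(a)],[-np.sin(a),np.cos(a)]])
im,d,m=look('top'); cv2.imwrite('pics/top4.png',im)
P=np.array([ray(m,u,v,float(d[v,u])) for v in range(215,360) for u in range(270,385) if d[v,u]>0])
q=(P[:,:2]-[.5079,-.0346])@R.T*1000
k=(abs(q[:,1])<16)&(P[:,2]>.142)&(P[:,2]<.158); print('lug',k.sum(),np.percentile(q[k,0],[5,50,95]))
k=(abs(q[:,1]+54)<10)&(q[:,0]>-45)&(q[:,0]<55); print('catch z',np.percentile(P[k,2],[10,50,90]))
for n in('mini_mid','tumbler_mid','can_mid'):
    print(n,[np.round(r['point'],0).tolist() for r in search_frame('top',n)])
print(read_state()['eef_pos'],read_state()['ft_force'])
```

```text
lug 76 [45.01924121 48.44215109 52.39328165]
catch z [0.12819968 0.13024403 0.13222441]
mini_mid [[235.0, 336.0]]
tumbler_mid [[370.0, 142.0], [409.0, 197.0], [469.0, 194.0]]
can_mid [[453.0, 260.0], [510.0, 257.0], [480.0, 326.0], [232.0, 333.0]]
[0.44914213 0.19880096 0.22931643] [ 0.05545795 -1.24522424  0.50089057]
```

View pics/top4.png

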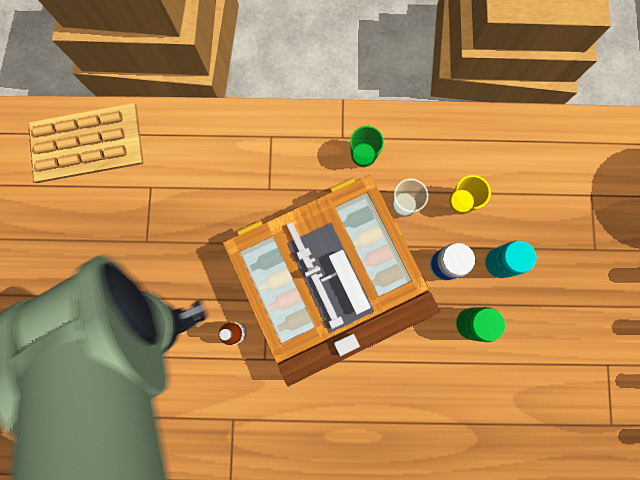

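The lug has moved 48.4 mm from a start of about 1.3 mm, so it is at its stop at about 0.050. The catch is back up at z 0.130. In the picture the bolt is clear of the keeper (346,344), and the bottle, can and tumbler stand where they were. The arm is clear of the case, so I'll hand in.

```bash
python3 -c "
from rig import *
print(finish_job())"
```

```text
the job is handed in; nothing more can be done
None
```

I handed the job in: the bolt is fully drawn to its stop, the catch has sprung back up to lock it open, and the bottle, can and tumbler still stand where they were.

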